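# Take the angle stop off the tube bender

### The arm

A 6-joint arm with a two-finger parallel gripper is mounted at the origin on the work surface. World frame = base frame: x ahead of the robot, y to its left, z up, the work surface at z = 0. Lengths are in mm, angles in rad, forces in N, time in s.
With the tool pointing down it reaches from about 350 to 775 mm from the base axis. Payload 7.3 kg.
Tool frame: the origin (TCP) lies at the very end of the fingers, on their centre line; the grasp point (between the pads) lies 19 mm behind it; z points along the fingers, y is the line along which they close (so a half turn about z gives the same grasp; the last joint's range is limited). The gripper opens to 92 mm and grips with 3 to 60 N. Pads are 19 mm wide; open, the fingers measure 130 mm over their backs; the gripper's body (75 mm by 190 mm) begins 47 mm behind the grasp point.
Start: joints at [-1.458, 0.342, 1.524, -0, 1.275, -0.146], TCP at [134.38, -507.53, 226.741] pointing down, gripper open.
Joint ranges: [-2.53, 2.53], [-0.77, 2.02], [0.04, 2.7], [-1, 4.14], [0.28, 2.66], [-3.11, 3.11]. Speed limits (rad/s): [2.57, 2.57, 3.14, 3.14, 3.14, 3.14].

### API

Orientations are given as [roll, pitch, yaw] about the fixed x, y, z axes, in that order (R = Rz(yaw) Ry(pitch) Rx(roll)).
In Python, from plant import * gives the robot as it stands.
- The arm moves only by the tool arm_command, never from a script. Its arguments are lists of equal length, an entry for each row: "gripper": the finger opening in mm, from 0 to 91.8; "dp": the shift along the tool's x, y, z in units of 25 mm (1.0 is 25 mm), a list of three; "twist": the turn about the tool's z in units of 5 degrees (1.0 is 5 degrees). A call has exactly 5 rows; each row shifts and turns the commanded pose from where the row before left it, along the tool's axes as they then stand; what a row does not reach is not made up. A row lasts 1/8 s, in which the tool goes at most 62.5 mm and 10.7 degrees, less where a joint would pass 70% of its speed; a pose out of reach is approached as far as the arm can. A call is refused whole if a number of a shift passes 1 or a number of a turn 1, either way. A call with a gripper value outside its range is refused whole. The fingers move at their own pace and stop on an object; the grip force is fixed at half the most. Time passes only in rows, so rows that do not move let the fingers close, or fill a call up. It gives the time, the measured TCP pose, the force, the opening and the grip force at its end, in the units of the state.
- get_obs(): the state, without advancing time (a new reading comes with each control period).
- capture(name): name is "scene" or "top" or "wrist"; returns the picture (480x640x3 uint8, red, green, blue); there is no depth.
- get_calibration(name): a dict with "mtx" (3x3 intrinsics, pixels), "position" and "attitude" of the camera in the world; the wrist camera has in their place "mount" (4x4, takes a point from camera to tool coordinates, whose origin is the TCP and whose axes are the flange's). Camera axes: x right, y down, z forward; pixel columns grow to the right and rows downward; lengths in mm; the calibration is good to about 2 mm. A picture is of the moment at which its call begins: read the wrist's pose just before it. get_calibration takes no time and is no camera call.
- close_job(): hands the job in; it is judged then, once.
The state is a dict: "time": time; "joint_positions": joint angles; "dq": joint speeds; "tau": joint torques, N m; "tool_pos": TCP position; "tcp_rot": TCP orientation; "contact_force": force on the tool from outside, world axes, zero at the start; "moment": the same for the moment, N m; "grip_width": finger opening in mm; "finger_force": force on a finger pad.
Only numpy, scipy, OpenCV 4.12 (cv2) and the standard library are available. Lean on these libraries where they do the work, as an engineer would, in place of code of your own. Each camera call takes 0.05 s, during which the arm holds its last target. There are 200 camera calls.

### The job

Take the angle stop off the tube bender: with the fingertips behind its ball knob, push it round the curved slot, past the spring plunger, until it presses snugly against the end block over the round exit bore; do not take it between the fingers before it is there. Then lift it out of the bore and stand it upright on its foot in the round steel parts dish. Feel your way and never force the stop hard against the bender or its end block: a light press is enough; leave the tape roll, the spray-gun cup and the paint can where they are.

Things in the scene. Friction and masses are not known exactly. Their poses are not given: they have to be found in the camera images.
- bender: Tube bender bolted to the bench: flat steel disc 300 mm across, top 27.5 mm above the bench. Origin: disc axis at bench level. Round the axis runs a T-slot 16 mm wide, centre line of radius 110 mm, from its closed end at -97 deg through 0 (the bender's x axis) to the exit bore at +75 deg, counter-clockwise from above. Slot floor 10 mm, underside of its lips 18 mm above the bench.
- die_top (a point): Top of the nut on the bender's axis, 76 mm above the bench. Under it the grooved forming die in the middle of the disc, 94 mm across, top 54 mm above the bench. A blue lever arm, top 75 mm above the bench, lies from the axis outward at 168 deg to 165 mm radius, away from the slot.
- plunger_nose (a point): Small brass spring plunger that stands 4.5 mm out of the outer wall of the slot, 27 mm before the bore's centre, below the disc's top (fingers pass over it). It holds the stop up when that is some 31 to 36 mm short of the bore: a push of 4 to 10 N gets by, then it lets go suddenly. It is not the end of the travel.
- exit_bore (a point): Centre of the exit bore, level with the disc's top: a round hole 43 mm across at the slot's +75 deg end, the only place where the stop's foot passes the lips. The stop is fully home when its ball presses on the end block; it is then within 2 mm of this point and lifts straight out. Over 1.5 mm short of this point its foot catches under the lips.
- endblock: Dark steel end block that stands just beyond the bore, rigid, 24 mm wide, its top 61.5 mm above the bench; its flat face is 20.5 mm past the bore's centre, square to the slot. The ball comes to rest against this face. Origin: the exit bore's centre, level with the disc's top; its y axis points along the slot from the bore to the face.
- stop_ball (a point): Centre of the angle stop's black ball knob, 40 mm across. Below: a steel stem 14 mm thick and a flat foot 40 mm across, 6.5 mm thick, underside 40 mm under this centre, on the slot's floor (ball centre 50 mm above the bench). 0.14 to 0.25 kg, oiled, slides with under 2 N. Starts at -83 to -6 deg; underside of the ball 2.5 mm above the disc. z axis up the stem, x, y mean nothing.
- dish: Round steel parts dish, loose, 0.6 kg, 150 mm across at the rim, 28 mm high, flat inner floor 5 mm above its underside and about 125 mm across. Origin at the centre of its underside. On the bench left or right of the bender.
- tape: Roll of masking tape lying flat, 104 mm across, 36 mm high, on the other side of the bender from the dish. Origin at the centre of its underside.
- guncup: Aluminium spray-gun cup standing beyond the bender on the left, 84 mm across, 126 mm high. Origin at the centre of its underside.
- quart: Paint can standing beyond the bender on the right, 108 mm across, 122 mm high. Origin at the centre of its underside.
Mind the look-alikes: they are no part of the job. Of the things like the part that bears stop_ball, leave any that is pink; of the rest the larger one is meant. There is more than one size of the dish; the one meant has the size given above.

How it is judged:
By the outcome, as a careful person would: the job done as asked, in the order asked, and still so for the second after the job is handed in, with the robot touching nothing.
It also fails if it takes over 72 s, if anything falls off the work surface, if the arm or the gripper's body presses on something with over 40 N, if the wrist force passes 120 N, or if a joint passes its speed limit or range.

## Working session

There is one attempt and no reset: what is moved stays moved. The work goes in short steps, Python scripts to look and compute and a tool call to move; the robot and the scene stay as the last step left them, time stands still between calls to the robot, and variables do not carry over. Pictures are saved under pics/ and viewed, at most 10 in all, crops included, and the job is handed in when it is done.

Besides the shell and the picture viewer there is one more tool, called as a command line: name --pt "numbers of a row" for each row, then --argument value for the rest. arm_command: Moves the arm, as the interface text tells. Its arguments: {"type":"object","properties":{"gripper":{"type":"array"},"dp":{"type":"array"},"twist":{"type":"array"}},"required":["gripper","dp","twist"]}

```bash
mkdir -p pics; cat > h.py <<'E'
from plant import *
import numpy as np, cv2
from scipy.spatial.transform import Rotation as R
def Rm(a):
    a=np.array(a,float)
    if a.shape==(3,3): return a
    return R.from_euler('xyz',a).as_matrix() if a.size==3 else R.from_quat(a).as_matrix()
def cam(n,o=None):
    c=get_calibration(n); K=np.array(c['mtx'])
    if n=='wrist':
        M=np.array(c['mount']); Rt=Rm(o['tcp_rot']); return K,Rt@M[:3,:3],Rt@M[:3,3]+np.array(o['tool_pos'])
    return K,Rm(c['attitude']),np.array(c['position'])
def ray(C,u,v,z):
    K,Rr,p=C; d=Rr@np.linalg.solve(K,[u,v,1]); return p+d*(z-p[2])/d[2]
def proj(C,P):
    K,Rr,p=C; q=K@(Rr.T@(np.array(P,float)-p)); return q[:2]/q[2]
def snap(n,f):
    o=get_obs(); im=capture(n); cv2.imwrite('pics/'+f+'.png',cv2.cvtColor(im,cv2.COLOR_RGB2BGR)); return im,o
E
python3 - <<'E'
from h import *
for n in('scene','top'):
    snap(n,n); print(get_calibration(n))
o=get_obs();print(o); print(get_calibration('wrist'))
E
```

```text
{'mtx': array([[451.68397869,   0.        , 322.64966482],
       [  0.        , 451.68397869, 234.06853913],
       [  0.        ,   0.        ,   1.        ]]), 'position': array([1022.01555942, -375.02534895,  889.35269059]), 'attitude': array([-2.50487402, -0.00385036,  0.84780736])}
{'mtx': array([[537.73254037,   0.        , 315.73161482],
       [  0.        , 537.73254037, 237.24723929],
       [  0.        ,   0.        ,   1.        ]]), 'position': array([ 454.96287652,   32.20514708, 1577.79387171]), 'attitude': array([-3.07362951, -0.01338514, -1.55482486])}
{'time': 0.1, 'joint_positions': array([-1.45799115e+00,  3.42636661e-01,  1.52487825e+00, -4.10939770e-06,
        1.27539294e+00, -1.45977806e-01]), 'dq': array([-0.00012004, -0.00078187, -0.00267762, -0.00110278, -0.00134783,
        0.00040438]), 'tau': array([ 4.95161585e-04, -4.32006955e+01, -2.44694656e+01,  7.17657083e-02,
        5.25863981e-02, -4.43172053e-05]), 'tool_pos': array([ 134.34246916, -507.16758393,  226.13805409]), 'tcp_rot': array([-3.14029088e+00, -1.87419660e-04,  2.58784060e-01]), 'contact_force': array([-1.47759547,  0.2803985 , -0.18721164]), 'moment': array([-0.02414996,  0.00784698,  0.045516  ]), 'finger_force': 0.0, 'grip_width': 91.81620298401415}
{'mtx': array([[337.8096861 ,   0.        , 323.44864649],
       [  0.        , 337.8096861 , 241.75025498],
       [  0.        ,   0.        ,   1.        ]]), 'mount': array([[-9.02490993e-04, -9.52841767e-01, -3.03466228e-01,
         8.23311507e+01],
       [ 9.99999589e-01, -8.87470824e-04, -1.87405873e-04,
         2.34120248e-01],
       [-9.07492800e-05, -3.03466272e-01,  9.52842176e-01,
        -1.57855270e+02],
       [ 0.00000000e+00,  0.00000000e+00,  0.00000000e+00,
         1.00000000e+00]])}
```

View pics/top.png

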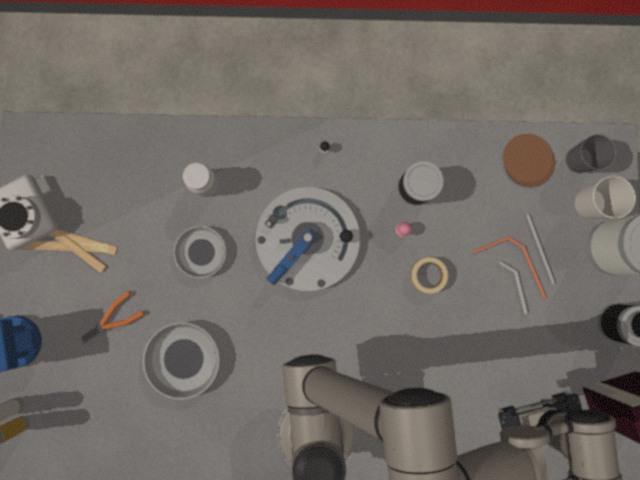

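View pics/scene.png

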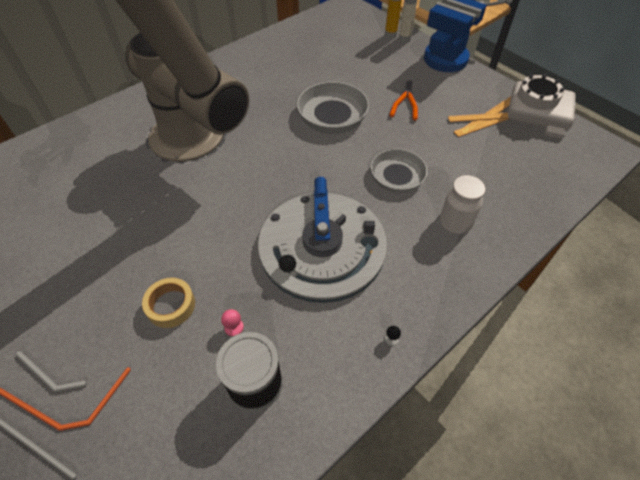

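The top view shows the bender at (307,238), with the lever pointing down-left and the end block and bore at about (277,216).

Ball candidates:
- **(346,237):** black, in the bender's slot. This fits: it is the larger one and not pink.
- **(325,146):** small and black, standing free on the bench.
- **(403,229):** pink.

Dish candidates:
- **(201,252):** about 54 px, which is about 150 mm. This fits.
- **(181,360):** about 76 px, which is about 210 mm.

I'll confirm with one enlarged crop.

```bash
python3 - <<'E'
from h import *
im=cv2.imread('pics/top.png'); T=cam('top'); S=cam('scene'); sc=cv2.imread('pics/scene.png')
a=cv2.resize(im[180:300,160:420],None,fx=3,fy=3,interpolation=cv2.INTER_CUBIC)
b=cv2.resize(sc[170:310,250:440],None,fx=1.6,fy=1.6)
cv2.imwrite('pics/crop.png',a)
def blobs(img,m,lo,hi):
    n,l,s,c=cv2.connectedComponentsWithStats(m.astype(np.uint8))
    return [(c[i].round(1),s[i]) for i in range(1,n) if lo<s[i][4]<hi]
g=im.max(2)<45
for c,s in blobs(im,g,25,900): print('T',c,s,ray(T,*c,50).round(0))
g=sc.max(2)<45
for c,s in blobs(sc,g,60,900): print('S',c,s,ray(S,*c,50).round(0))
print('nut',ray(T,309,237,76),'disc',ray(T,307.5,239,27.5))
print('dish',ray(T,201,252,28), 'w',np.linalg.norm(ray(T,174,252,28)-ray(T,228,252,28)),'big',np.linalg.norm(ray(T,143,360,28)-ray(T,219,360,28)))
print('bore',ray(T,274,220,27.5))
E
```

```text
T [407.9 195.7] [400 180  22  24  69] [ 683. -249.   50.]
T [347.1 235. ] [342 230  10  12  51] [567. -76.  50.]
T [611.8 322. ] [601 304  29  39 573] [ 332. -831.   50.]
T [636.1 324.4] [632 313   8  24 143] [ 327. -900.   50.]
T [311.1 359.2] [292 356  39   9 182] [216.  21.  50.]
T [626.7 382.4] [603 372  37  24 485] [ 164. -869.   50.]
T [414.4 396.9] [384 388  62  18 737] [ 116. -270.   50.]
T [509.3 411.2] [499 407  19  12  83] [  80. -536.   50.]
T [328.5 459.3] [304 447  39  33 359] [-57. -32.  50.]
T [462.5 469.5] [456 461  14  19  62] [ -80. -404.   50.]
T [573.1 477.1] [569 475   9   5  29] [ -97. -713.   50.]
S [503.1  34.9] [490   0  30  69 512] [ 329. 1068.   50.]
S [142.2  46.2] [130  33  29  24 367] [-421.  101.   50.]
S [203.2  91.1] [185  74  35  25 161] [-80. 122.  50.]
S [542.5  86.3] [529  76  28  19 321] [581. 915.  50.]
S [166.6 106. ] [149  93  32  18 136] [-90.   3.  50.]
S [629.2 118.5] [620 110  20  19  97] [829. 970.  50.]
S [286.6 263.2] [279 256  16  16 203] [566. -75.  50.]
S [393.  332.5] [387 326  13  13 132] [834. -18.  50.]
S [257.9 394.7] [227 368  54  41 738] [ 755. -293.   50.]
nut [557.87957093  32.59047627  76.        ] disc [555.33990442  36.83763041  27.5       ]
dish [512.69863906 342.35217133  28.        ] w 154.8440984982237 big 214.80148582076487
bore [608.78691762 134.67376637  27.5       ]
```

View pics/crop.png

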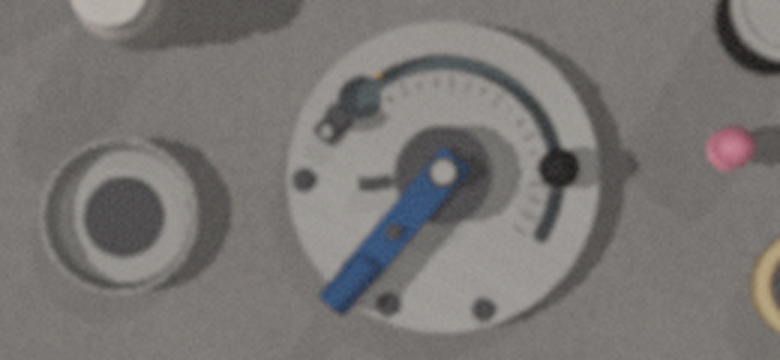

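The crop confirms the black ball in the slot at crop (560,167), the bore at (361,97), the end block beyond it at (335,122), and the 150 mm dish at (122,216). The ball measures (567,-76) in both views, and the axis is about (556,34). Setting out to just behind the ball.

arm_command --gripper '[60,30,4,4,4]' --pt "0.95 -0.63 0" --pt "0.95 -0.63 0" --pt "0.95 -0.63 0" --pt "0.95 -0.63 0" --pt "0.95 -0.63 0" --twist '[0,0,0,0,0]'

```text
time: 0.72
tool_pos: [229.5, -400.1, 226.4]
tcp_rot: [-3.141, 0.0, 0.259]
contact_force: [1.3, -0.9, -0.7]
grip_width: 46.7
finger_force: 0.0
```

arm_command --gripper '[4,4,4,4,4]' --pt "0.95 -0.63 0" --pt "0.95 -0.63 0" --pt "0.95 -0.63 0" --pt "0.95 -0.63 0" --pt "0.95 -0.63 0" --twist '[0,0,0,0,0]'

```text
time: 1.35
tool_pos: [324.1, -293.6, 226.5]
tcp_rot: [-3.141, 0.0, 0.259]
contact_force: [0.5, 0.6, 0.9]
grip_width: 4.5
finger_force: 0.0
```

arm_command --gripper '[4,4,4,4,4]' --pt "0.95 -0.63 0" --pt "0.95 -0.63 0" --pt "0.95 -0.63 0" --pt "0.95 -0.63 0" --pt "0.95 -0.63 0" --twist '[0,0,0,0,0]'

```text
time: 1.98
tool_pos: [418.7, -187.1, 226.4]
tcp_rot: [-3.141, 0.0, 0.259]
contact_force: [-0.2, -0.4, 0.3]
grip_width: 4.2
finger_force: 0.0
```

arm_command --gripper '[4,4,4,4,4]' --pt "0.95 -0.63 0" --pt "0.95 -0.63 0" --pt "0.95 -0.63 0" --pt "0 0 0" --pt "0 0 0" --twist '[0,0,0,0,0]'

```text
time: 2.6
tool_pos: [474.5, -124.3, 226.4]
tcp_rot: [-3.141, 0.001, 0.259]
contact_force: [0.7, -1.0, -0.7]
grip_width: 4.2
finger_force: 0.0
```

```bash
python3 - <<'E'
from h import *
im,o=snap('wrist','w1'); C=cam('wrist',o)
for P in [(567,-76,50),(556,34,76),(615,125,27.5)]: print(proj(C,P))
E
```

```text
[298.32325059 111.95907014]
[165.04923285  87.71477583]
[95.39327131 -2.60654603]
```

View pics/w1.png

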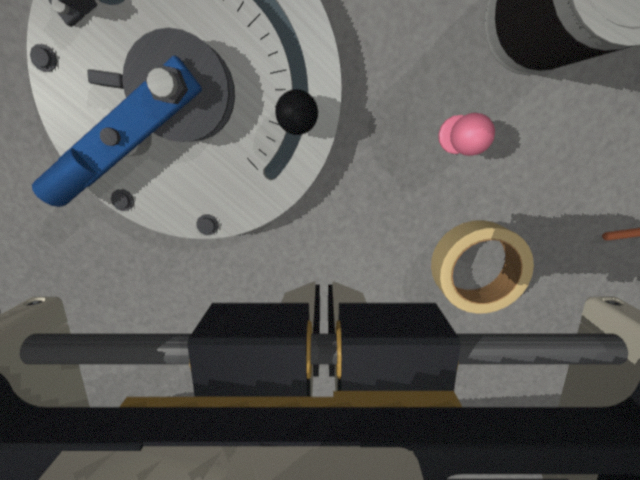

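The wrist view shows the ball at (297,112), the nut top at about (161,82), and the slot arc, all within a few px of the prediction.

```bash
python3 - <<'E'
from h import *
T=cam('top');C=cam('wrist',get_obs())
print('ball',ray(C,297,111.5,50),'nut',ray(C,161,82,76),'nutT',ray(T,307.7,237.3,76),'discT',ray(T,308.2,238.8,27.5),'boreT',ray(T,280.3,212.3,27.5))
E
```

```text
ball [567.16050591 -75.03855989  50.        ] nut [559.66416731  37.52163973  76.        ] nutT [556.97658847  36.21416512  76.        ] discT [555.95284237  34.82581095  27.5       ] boreT [631.50151817 116.92144354  27.5       ]
```

arm_command --gripper '[4,4,4,4,4]' --pt "0.79 -0.41 0.9" --pt "0.79 -0.41 0.9" --pt "0.79 -0.41 0.9" --pt "0 0 0.9" --pt "0 0 0.9" --twist '[0,0,0,0.95,0.95]'

```text
time: 3.28
tool_pos: [524.2, -79.9, 113.5]
tcp_rot: [3.141, 0.0, 0.09]
contact_force: [0.1, -0.0, -0.0]
grip_width: 4.1
finger_force: 0.0
```

arm_command --gripper '[4,4,4,4,4]' --pt "0 0 0.9" --pt "0 0 0.9" --pt "0 0 0.9" --pt "0 0 0.24" --pt "0 0 0" --twist '[0,0,0,0,0]'

```text
time: 3.9
tool_pos: [524.4, -79.7, 40.9]
tcp_rot: [3.142, 0.0, 0.092]
contact_force: [0.5, 0.4, 1.0]
grip_width: 4.0
finger_force: 0.0
```

arm_command --gripper '[4,4,4,4,4]' --pt "0.3 0 0" --pt "0.2 0 0" --pt "0.388 0.086 0" --pt "0.388 0.086 0" --pt "0.388 0.086 0" --twist '[0,0,-1,-1,-1]'

```text
time: 4.53
tool_pos: [567.5, -79.2, 41.2]
tcp_rot: [3.141, -0.001, 0.358]
contact_force: [-0.1, -0.1, 0.2]
grip_width: 3.8
finger_force: 0.2
```

```bash
cat > st.py <<'E'
from h import *
c=np.array([557,35.5]);o=get_obs();y=o['tcp_rot'][2];p=o['tool_pos'][:2]
tx=np.array([np.cos(y),np.sin(y)]);ty=np.array([np.sin(y),-np.cos(y)])
print('yaw-90',np.degrees(y)-90,'centre in tool (want 29.5,-110)',(c-p)@tx,(c-p)@ty,'ball there r',np.linalg.norm(p+29.5*tx-c),'th',np.degrees(np.arctan2(*(p+29.5*tx-c)[::-1])),'F tool',o['contact_force'][:2]@tx,o['contact_force'][:2]@ty,o['contact_force'][2])
E
python3 st.py
```

```text
yaw-90 -69.49389193341278 centre in tool (want 29.5,-110) 30.356163035558897 -111.08729899094175 ball there r 111.0905982171594 th -69.93546858275377 F tool -0.17708210787910653 0.08418163789617449 0.17727969303297586
```

arm_command --gripper '[4,4,4,4,4]' --pt "0.388 0.086 0" --pt "0.388 0.086 0" --pt "0.388 0.086 0" --pt "0.388 0.086 0" --pt "0.388 0.086 0" --twist '[-1,-1,-1,-1,-1]'

```text
time: 5.15
tool_pos: [614.4, -64.0, 41.2]
tcp_rot: [3.141, -0.0, 0.794]
contact_force: [-0.6, 0.0, -0.8]
grip_width: 4.0
finger_force: 0.2
```

```bash
python3 st.py
```

```text
yaw-90 -44.49426385681475 centre in tool (want 29.5,-110) 30.74625426518505 -110.63959518744326 ball there r 110.64661392439814 th -45.139621332600164 F tool -0.4506557931319033 -0.46416647638723785 -0.7718865507545618
```

arm_command --gripper '[4,4,4,4,4]' --pt "0.388 0.086 0" --pt "0.388 0.086 0" --pt "0.388 0.086 0" --pt "0.388 0.086 0" --pt "0.388 0.086 0" --twist '[-1,-1,-1,-1,-1]'

```text
time: 5.78
tool_pos: [650.5, -30.3, 41.2]
tcp_rot: [3.141, 0.0, 1.231]
contact_force: [0.4, 0.0, 0.2]
grip_width: 3.8
finger_force: 0.2
```

arm_command --gripper '[4,4,4,4,4]' --pt "0.388 0.086 0" --pt "0.388 0.086 0" --pt "0.388 0.086 0" --pt "0.388 0.086 0" --pt "0.388 0.086 0" --twist '[-1,-1,-1,-1,-1]'

```text
time: 6.4
tool_pos: [669.0, 15.4, 41.2]
tcp_rot: [3.141, 0.0, 1.667]
contact_force: [0.3, -1.3, -0.2]
grip_width: 4.4
finger_force: 0.2
```

```bash
python3 st.py; python3 - <<'E'
from h import *
im,o=snap('wrist','w2'); C=cam('wrist',o);s=np.array(o['tool_pos']);y=o['tcp_rot'][2]
print(proj(C,s+[29.5*np.cos(y),29.5*np.sin(y),50-s[2]]),proj(C,(631.5,117,27.5)),proj(C,(557,35.5,76)))
E
```

```text
yaw-90 5.504395879396952 centre in tool (want 29.5,-110) 30.71482296769365 -109.60901114800254 ball there r 109.61574302848004 th 4.869399008556663 F tool -1.3213397865509393 0.17490565570785394 -0.15457573064248498
[323.54800634 252.27909955] [263.80551368  83.13714071] [ 44.80807944 271.56892384]
```

View pics/w2.png

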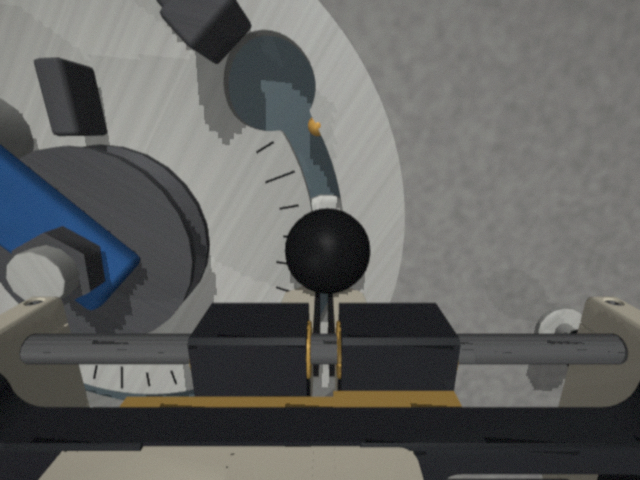

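The ball at (328,251) rests on the closed fingertips. The bore is at about (270,80), the brass plunger at (314,127), and the end block at (207,25).

```bash
python3 - <<'E'
from h import *
C=cam('wrist',get_obs()); b=ray(C,270,80,27.5);k=ray(C,328,251,50);print(b,k,ray(C,314,127,27.5),ray(C,24+22,275-8,76))
c=np.array([557,35.5])
for q in(b,k): d=(q[:2]-c);print(np.linalg.norm(d),np.degrees(np.arctan2(d[1],d[0])))
E
```

```text
[633.93006117 119.84169662  27.5       ] [668.17781368  47.00081779  50.        ] [656.05070183 101.35778482  27.5       ] [557.75171451  38.40233144  76.        ]
114.15671727967295 47.63131527091244
111.7710833102188 5.905970122872674
```

arm_command --gripper '[4,4,4,4,4]' --pt "0.388 0.106 0" --pt "0.388 0.106 0" --pt "0.388 0.106 0" --pt "0.388 0.106 0" --pt "0 0 0" --twist '[-1,-1,-1,-1,0]'

```text
time: 7.08
tool_pos: [670.2, 55.7, 41.0]
tcp_rot: [3.141, 0.0, 2.012]
contact_force: [-0.1, 0.2, -0.0]
grip_width: 3.5
finger_force: 0.0
```

```bash
sed -i 's/557,35.5/558.2,37.3/; s/29\.5/31.5/g' st.py; python3 st.py
```

```text
yaw-90 25.287556201773228 centre in tool (want 31.5,-110) 31.20956281162911 -109.16338194807025 ball there r 109.1637683121129 th 25.43999546799638 F tool 0.26765073643585324 0.01009027389809694 -0.000830720160586787
```

arm_command --gripper '[4,4,4,4,4]' --pt "0.077 0.023 0" --pt "0.077 0.023 0" --pt "0.077 0.023 0" --pt "0 0 0" --pt "0 0 0" --twist '[-0.2,-0.2,-0.2,0,0]'

```text
time: 7.7
tool_pos: [669.0, 61.0, 40.7]
tcp_rot: [-3.141, 0.0, 2.065]
contact_force: [0.3, -0.5, 0.1]
grip_width: 4.0
finger_force: 0.1
```

arm_command --gripper '[4,4,4,4,4]' --pt "0.04 0.012 0" --pt "0.04 0.012 0" --pt "0.04 0.012 0" --pt "0 0 0" --pt "0 0 0" --twist '[-0.1,-0.1,-0.1,0,0]'

```text
time: 8.32
tool_pos: [668.4, 64.1, 40.7]
tcp_rot: [3.142, 0.0, 2.091]
contact_force: [-0.4, -1.1, 0.2]
grip_width: 4.0
finger_force: 0.4
```

```bash
python3 st.py
```

```text
yaw-90 29.826369292235896 centre in tool (want 31.5,-110) 31.60496330732842 -108.9388309846489 ball there r 108.93888155106875 th 29.771164434626463 F tool -0.733160440985471 -0.9334760430848605 0.23183006583438504
```

arm_command --gripper '[4,4,4,4,4]' --pt "0.04 0.012 0" --pt "0.04 0.012 0" --pt "0.04 0.012 0" --pt "0 0 0" --pt "0 0 0" --twist '[-0.1,-0.1,-0.1,0,0]'

```text
time: 8.95
tool_pos: [668.0, 67.0, 40.9]
tcp_rot: [3.141, 0.001, 2.117]
contact_force: [1.4, -4.1, 2.2]
grip_width: 4.4
finger_force: 2.1
```

arm_command --gripper '[4,4,4,4,4]' --pt "0.04 0.012 0" --pt "0.04 0.012 0" --pt "0 0 0" --pt "0 0 0" --pt "0 0 0" --twist '[-0.1,-0.1,-0.1,0,0]'

```text
time: 9.57
tool_pos: [666.9, 69.5, 40.5]
tcp_rot: [-3.141, -0.001, 2.144]
contact_force: [1.8, -1.1, 1.0]
grip_width: 3.8
finger_force: 1.1
```

arm_command --gripper '[4,4,4,4,4]' --pt "0.04 0.012 0" --pt "0.04 0.012 0" --pt "0 0 0" --pt "0 0 0" --pt "0 0 0" --twist '[-0.1,-0.1,0,0,0]'

```text
time: 10.2
tool_pos: [666.3, 71.3, 40.6]
tcp_rot: [-3.141, -0.0, 2.161]
contact_force: [0.6, -1.2, 1.2]
grip_width: 4.2
finger_force: 0.9
```

```bash
python3 st.py
```

```text
yaw-90 33.829211422938954 centre in tool (want 31.5,-110) 31.9202281074882 -108.7870377555474 ball there r 108.78784939178279 th 33.60788746989947 F tool -1.3245928300581253 -0.15432578294924446 1.226860407198852
```

arm_command --gripper '[4,4,4,4,4]' --pt "0.077 0.025 0" --pt "0.077 0.025 0" --pt "0.077 0.025 0" --pt "0.077 0.025 0" --pt "0 0 0" --twist '[-0.2,-0.2,-0.2,-0.2,0]'

```text
time: 10.82
tool_pos: [663.9, 79.3, 40.6]
tcp_rot: [-3.141, -0.0, 2.232]
contact_force: [0.4, 1.0, 0.6]
grip_width: 3.8
finger_force: 0.0
```

arm_command --gripper '[4,4,4,4,4]' --pt "0.077 0.025 0" --pt "0.077 0.025 0" --pt "0.077 0.025 0" --pt "0.077 0.025 0" --pt "0 0 0" --twist '[-0.2,-0.2,-0.2,-0.2,0]'

```text
time: 11.45
tool_pos: [661.1, 86.7, 40.7]
tcp_rot: [-3.141, -0.0, 2.301]
contact_force: [0.1, 0.5, 0.9]
grip_width: 3.7
finger_force: 0.0
```

```bash
python3 st.py;  python3 - <<'E'
from h import *
im,o=snap('wrist','w3'); cv2.imwrite('pics/w3c.png',cv2.resize(cv2.cvtColor(im,cv2.COLOR_RGB2BGR)[40:340,160:500],None,fx=2,fy=2))
E
```

```text
yaw-90 41.856991902381026 centre in tool (want 31.5,-110) 31.85694974702198 -109.5510598812057 ball there r 109.55164140357464 th 41.670305971180404 F tool 0.28784075704306833 0.43828382547677514 0.917686145856571
```

View pics/w3c.png

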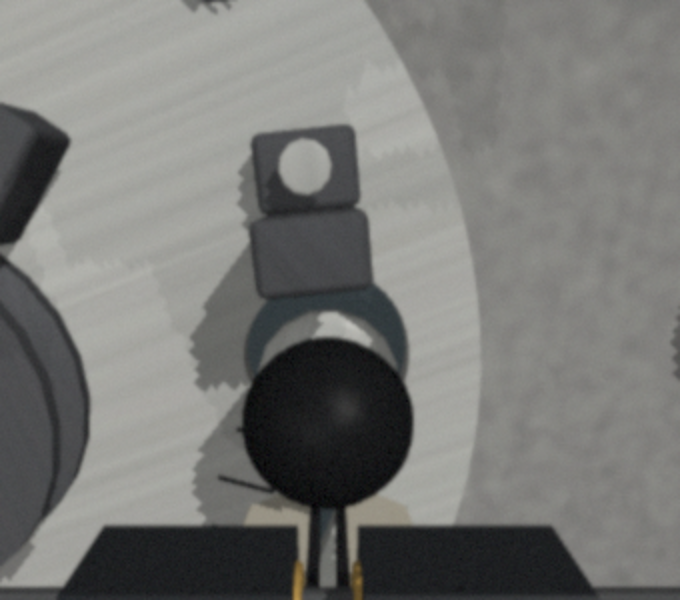

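The crop shows the ball at crop (328,422), past the plunger, with the foot entering the bore. The end block face is about 10 mm ahead. Creeping on.

arm_command --gripper '[4,4,4,4,4]' --pt "0.06 0.019 0" --pt "0.06 0.019 0" --pt "0.06 0.019 0" --pt "0.06 0.019 0" --pt "0 0 0" --twist '[-0.15,-0.15,-0.15,-0.15,0]'

```text
time: 12.12
tool_pos: [658.4, 92.3, 40.7]
tcp_rot: [-3.142, -0.0, 2.354]
contact_force: [0.3, -1.2, -1.0]
grip_width: 4.3
finger_force: 0.0
```

arm_command --gripper '[4,4,4,4,4]' --pt "0.03 0.009 0" --pt "0.03 0.009 0" --pt "0 0 0" --pt "0 0 0" --pt "0 0 0" --twist '[-0.08,-0.08,0,0,0]'

```text
time: 12.75
tool_pos: [657.7, 93.5, 40.7]
tcp_rot: [-3.142, -0.0, 2.367]
contact_force: [0.4, 0.8, -0.7]
grip_width: 4.0
finger_force: 0.1
```

arm_command --gripper '[4,4,4,4,4]' --pt "0.03 0.009 0" --pt "0.03 0.009 0" --pt "0 0 0" --pt "0 0 0" --pt "0 0 0" --twist '[-0.08,-0.08,0,0,0]'

```text
time: 13.38
tool_pos: [656.9, 94.9, 40.7]
tcp_rot: [-3.142, -0.0, 2.381]
contact_force: [0.6, 0.4, 0.8]
grip_width: 4.2
finger_force: 0.1
```

```bash
python3 st.py
```

```text
yaw-90 46.42507668738503 centre in tool (want 31.5,-110) 31.844840405936207 -109.77244111166851 ball there r 109.77298275313602 th 46.245087660333866 F tool -0.19038000015236112 0.7267836995706233 0.8386508347865739
```

arm_command --gripper '[4,4,4,4,4]' --pt "0.025 0.007 0" --pt "0.025 0.007 0" --pt "0 0 0" --pt "0 0 0" --pt "0 0 0" --twist '[-0.06,-0.06,0,0,0]'

```text
time: 14.0
tool_pos: [656.3, 96.0, 40.7]
tcp_rot: [-3.141, -0.0, 2.392]
contact_force: [-0.3, -0.1, 0.7]
grip_width: 3.9
finger_force: 0.1
```

arm_command --gripper '[4,4,4,4,4]' --pt "0.02 0.005 0" --pt "0.02 0.005 0" --pt "0 0 0" --pt "0 0 0" --pt "0 0 0" --twist '[-0.06,0,0,0,0]'

```text
time: 14.62
tool_pos: [655.7, 96.8, 40.7]
tcp_rot: [-3.142, 0.0, 2.397]
contact_force: [0.5, 0.0, 0.1]
grip_width: 3.9
finger_force: 0.1
```

arm_command --gripper '[4,4,4,4,4]' --pt "0.02 0.003 0" --pt "0.02 0.003 0" --pt "0 0 0" --pt "0 0 0" --pt "0 0 0" --twist '[0,0,0,0,0]'

```text
time: 15.25
tool_pos: [655.3, 97.5, 40.7]
tcp_rot: [3.141, 0.0, 2.397]
contact_force: [2.0, -1.1, -0.9]
grip_width: 3.8
finger_force: 1.1
```

```bash
python3 st.py
```

```text
yaw-90 47.32803920136428 centre in tool (want 31.5,-110) 30.558244894733683 -110.06276094408359 ball there r 110.06678994734423 th 47.81828018402809 F tool -2.218805405676004 0.5119499170876657 -0.9149604110224301
```

arm_command --gripper '[4,4,4,4,4]' --pt "0.02 0 0" --pt "0 0 0" --pt "0 0 0" --pt "0 0 0" --pt "0 0 0" --twist '[0,0,0,0,0]'

```text
time: 15.88
tool_pos: [655.1, 97.7, 40.8]
tcp_rot: [3.141, 0.001, 2.397]
contact_force: [4.0, -3.6, -0.2]
grip_width: 4.1
finger_force: 2.5
```

arm_command --gripper '[4,4,4,4,4]' --pt "0.01 0 0" --pt "0 0 0" --pt "0 0 0" --pt "0 0 0" --pt "0 0 0" --twist '[0,0,0,0,0]'

```text
time: 16.5
tool_pos: [655.1, 97.7, 40.9]
tcp_rot: [3.141, 0.001, 2.397]
contact_force: [5.0, -4.4, -1.3]
grip_width: 4.0
finger_force: 2.8
```

```bash
python3 st.py;  python3 - <<'E'
from h import *
im,o=snap('wrist','w4'); cv2.imwrite('pics/w4c.png',cv2.resize(cv2.cvtColor(im,cv2.COLOR_RGB2BGR)[40:340,160:500],None,fx=2,fy=2))
E
```

```text
yaw-90 47.32220525287519 centre in tool (want 31.5,-110) 30.272141077879844 -110.09818330685485 ball there r 110.10502988057559 th 47.9611641849403 F tool -6.669248857425534 0.12987052240776556 -1.267767213672155
```

View pics/w4c.png

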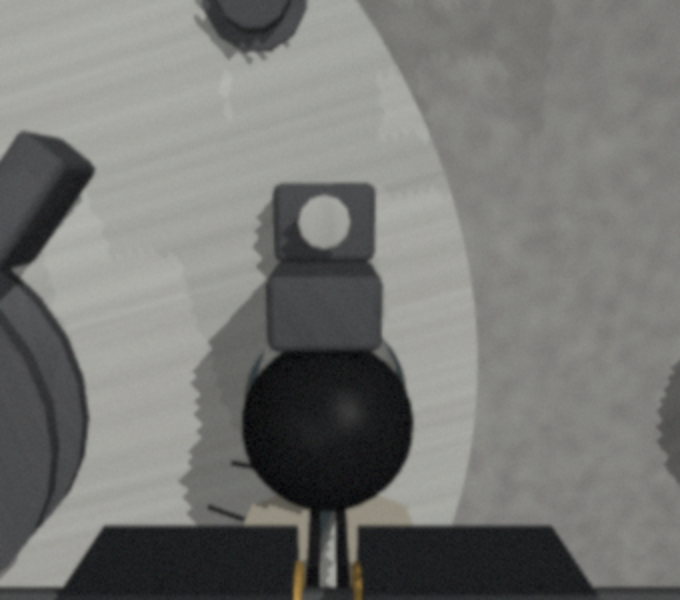

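Ball seated against the end block at crop (327,422), centred, with about 6.7 N of light press and no further advance. Backing off, rising, then straddling it.

arm_command --gripper '[4,4,30,60,60]' --pt "-0.2 0 0" --pt "-0.2 0 0" --pt "0 0 -0.9" --pt "0 0 -0.9" --pt "0 0 0" --twist '[0,0,0,0,0]'

```text
time: 17.18
tool_pos: [662.9, 91.6, 87.4]
tcp_rot: [3.139, 0.002, 2.397]
contact_force: [-0.1, 0.4, 0.2]
grip_width: 29.6
finger_force: 0.0
```

arm_command --gripper '[60,60,60,60,60]' --pt "0 0 0" --pt "0.8 0 0" --pt "0.8 0 0" --pt "0 0 0" --pt "0 0 0" --twist '[0,0,0,0,0]'

```text
time: 17.8
tool_pos: [632.8, 118.1, 85.1]
tcp_rot: [-3.141, -0.0, 2.397]
contact_force: [1.0, -0.9, 0.0]
grip_width: 60.0
finger_force: 0.0
```

```bash
python3 st.py;  python3 - <<'E'
from h import *
im,o=snap('wrist','w5'); print(o['grip_width'],o['tool_pos'])
C=cam('wrist',o);p=np.array(o['tool_pos']);print(proj(C,[p[0],p[1],50]))
E
```

```text
yaw-90 47.32864954774712 centre in tool (want 31.5,-110) 0.07785794529845651 -109.92598548678244 ball there r 114.32879469558904 th 63.28113738767225 F tool -1.3010701060171248 0.041748632889205564 0.005415972091599455
59.99362282169272 [632.7642106  118.07070536  85.13556419]
[323.93701627 273.9007741 ]
```

View pics/w5.png

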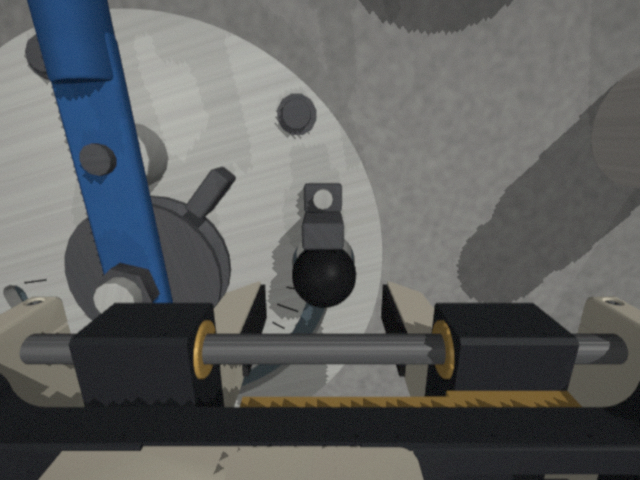

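The ball at (324,274) lies exactly between the open fingers, with the block just ahead. Descending and closing.

arm_command --gripper '[60,60,60,60,60]' --pt "0 0 0.7" --pt "0 0 0.7" --pt "0 0 0.64" --pt "0 0 0" --pt "0 0 0" --twist '[0,0,0,0,0]'

```text
time: 18.48
tool_pos: [632.8, 118.5, 34.8]
tcp_rot: [3.141, 0.0, 2.397]
contact_force: [-0.1, -0.2, 0.4]
grip_width: 60.3
finger_force: 0.0
```

arm_command --gripper '[50,44,38,30,30]' --pt "0 0 0" --pt "0 0 0" --pt "0 0 0" --pt "0 0 0" --pt "0 0 0" --twist '[0,0,0,0,0]'

```text
time: 19.1
tool_pos: [632.7, 118.5, 35.1]
tcp_rot: [3.141, 0.0, 2.397]
contact_force: [-0.6, 0.5, 3.4]
grip_width: 38.8
finger_force: 30.0
```

arm_command --gripper '[30,30,30,30,30]' --pt "0 0 -0.08" --pt "0 0 -0.12" --pt "0 0 -0.12" --pt "0 0 -0.08" --pt "0 0 0" --twist '[0,0,0,0,0]'

```text
time: 19.73
tool_pos: [632.6, 118.5, 44.9]
tcp_rot: [3.141, 0.0, 2.397]
contact_force: [1.8, -0.5, -1.9]
grip_width: 38.6
finger_force: 30.0
```

Lifted free, with a weight of about 2 N. Raising and carrying it towards the dish.

arm_command --gripper '[30,30,30,30,30]' --pt "0 0 -0.5" --pt "0 0 -0.8" --pt "0 0 -0.8" --pt "0 0 -0.5" --pt "0 0 0" --twist '[0,0,0,0,0]'

```text
time: 20.35
tool_pos: [633.0, 118.7, 111.0]
tcp_rot: [3.14, 0.001, 2.397]
contact_force: [-0.2, 0.1, -1.9]
grip_width: 38.8
finger_force: 30.0
```

arm_command --gripper '[30,30,30,30,30]' --pt "0.4 0.14 0" --pt "0.7 0.25 0" --pt "0.9 0.31 0" --pt "0.9 0.31 0" --pt "0.9 0.31 0" --twist '[0,0,0,0,0]'

```text
time: 20.98
tool_pos: [583.9, 209.1, 109.7]
tcp_rot: [-3.142, -0.0, 2.398]
contact_force: [0.3, 0.1, -1.7]
grip_width: 38.5
finger_force: 30.0
```

arm_command --gripper '[30,30,30,30,30]' --pt "0.9 0.31 0" --pt "0.7 0.25 0" --pt "0.4 0.14 0" --pt "0 0 0" --pt "0 0 0" --twist '[0,0,0,0,0]'

```text
time: 21.6
tool_pos: [560.5, 253.3, 109.7]
tcp_rot: [-3.142, 0.0, 2.396]
contact_force: [0.3, -0.1, -1.7]
grip_width: 38.9
finger_force: 30.0
```

```bash
python3 - <<'E'
from h import *
im,o=snap('wrist','w6'); print(o['grip_width'],o['tool_pos'],o['tcp_rot'],o['contact_force'])
C=cam('wrist',o);print(proj(C,[512.7,342.4,5]),proj(C,[512.7,342.4,28]))
E
```

```text
38.91843608091412 [560.49217724 253.33660053 109.66179148] [-3.14153028e+00  4.28313755e-04  2.39627569e+00] [ 0.33296802 -0.14462132 -1.74868741]
[369.1961078  115.13994564] [373.62749292 113.22152358]
```

View pics/w6.png

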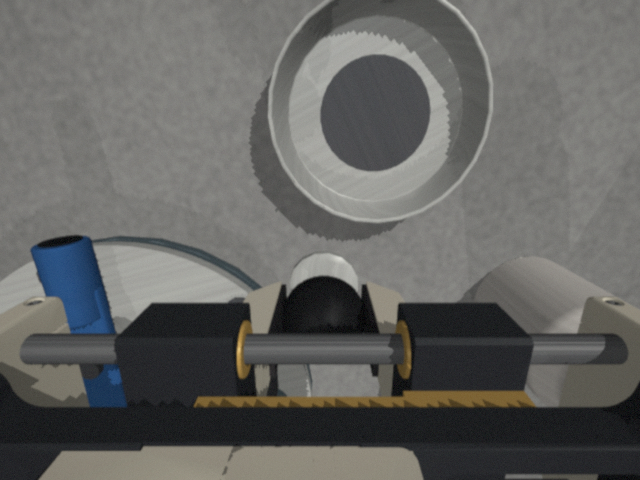

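The dish fills the top of the image, with its pad centre at (376,113). The stop hangs upright in the fingers, ball at (324,305) and foot showing at (324,270). The gun cup is to the right and clear.

```bash
python3 - <<'E'
from h import *
o=get_obs();C=cam('wrist',o);p=np.array(o['tool_pos']);y=o['tcp_rot'][2]
t=ray(C,376,113,6);d=t-p;print(t,d[:2]@[np.cos(y),np.sin(y)]/25,d[:2]@[np.sin(y),-np.cos(y)]/25)
for dz in(15,-18.5,-25):print(proj(C,p+[0,0,dz]))
E
```

```text
[514.96430444 346.71369863   6.        ] 3.877216699799671 1.5111475852277716
[323.91569015 315.20120829]
[323.91338931 285.32012668]
[323.91302842 280.63317539]
```

arm_command --gripper '[30,30,30,30,30]' --pt "0.5 0.2 0" --pt "0.9 0.35 0" --pt "1 0.39 0" --pt "0.9 0.35 0" --pt "0.55 0.22 0" --twist '[0,0,0,0,0]'

```text
time: 22.28
tool_pos: [514.1, 348.2, 109.6]
tcp_rot: [-3.141, -0.0, 2.398]
contact_force: [0.4, 0.7, -1.6]
grip_width: 38.8
finger_force: 30.0
```

arm_command --gripper '[30,30,30,30,30]' --pt "0 0 0" --pt "0 0 0.7" --pt "0 0 0.9" --pt "0 0 0.7" --pt "0 0 0.4" --twist '[0,0,0,0,0]'

```text
time: 22.9
tool_pos: [514.6, 346.0, 40.4]
tcp_rot: [-3.139, -0.001, 2.396]
contact_force: [0.3, -0.2, -2.2]
grip_width: 38.5
finger_force: 30.0
```

arm_command --gripper '[30,30,30,30,30]' --pt "0 0 0.12" --pt "0 0 0.12" --pt "0 0 0.08" --pt "0 0 0" --pt "0 0 0" --twist '[0,0,0,0,0]'

```text
time: 23.52
tool_pos: [515.1, 347.0, 34.5]
tcp_rot: [3.141, 0.0, 2.397]
contact_force: [0.3, -0.5, -2.0]
grip_width: 38.8
finger_force: 30.0
```

arm_command --gripper '[30,30,30,30,30]' --pt "0 0 0.04" --pt "0 0 0.04" --pt "0 0 0.03" --pt "0 0 0" --pt "0 0 0" --twist '[0,0,0,0,0]'

```text
time: 24.15
tool_pos: [514.9, 346.9, 31.4]
tcp_rot: [-3.142, 0.0, 2.397]
contact_force: [0.3, 0.7, -2.1]
grip_width: 38.8
finger_force: 30.0
```

arm_command --gripper '[30,30,30,30,30]' --pt "0 0 0.03" --pt "0 0 0.02" --pt "0 0 0" --pt "0 0 0" --pt "0 0 0" --twist '[0,0,0,0,0]'

```text
time: 24.78
tool_pos: [514.9, 346.9, 30.1]
tcp_rot: [-3.141, 0.0, 2.397]
contact_force: [0.7, -0.2, -2.8]
grip_width: 38.6
finger_force: 30.0
```

arm_command --gripper '[30,30,30,30,30]' --pt "0 0 0.03" --pt "0 0 0" --pt "0 0 0" --pt "0 0 0" --pt "0 0 0" --twist '[0,0,0,0,0]'

```text
time: 25.4
tool_pos: [515.0, 346.9, 30.1]
tcp_rot: [3.141, 0.0, 2.397]
contact_force: [-3.0, -0.9, 5.8]
grip_width: 38.7
finger_force: 30.0
```

arm_command --gripper '[30,30,30,30,30]' --pt "0 0 0.02" --pt "0 0 0" --pt "0 0 0" --pt "0 0 0" --pt "0 0 0" --twist '[0,0,0,0,0]'

```text
time: 26.02
tool_pos: [515.0, 346.9, 30.0]
tcp_rot: [3.141, 0.0, 2.397]
contact_force: [-3.5, -2.0, 8.4]
grip_width: 38.4
finger_force: 30.0
```

The foot is on the dish floor. Easing off and releasing.

arm_command --gripper '[34,38,42,50,60]' --pt "0 0 -0.03" --pt "0 0 0" --pt "0 0 0" --pt "0 0 0" --pt "0 0 0" --twist '[0,0,0,0,0]'

```text
time: 26.65
tool_pos: [515.0, 346.9, 29.4]
tcp_rot: [-3.141, 0.0, 2.397]
contact_force: [-0.6, -0.2, 0.4]
grip_width: 56.0
finger_force: 0.0
```

arm_command --gripper '[60,60,60,60,60]' --pt "0 0 0" --pt "0 0 -0.5" --pt "0 0 -0.9" --pt "0 0 -0.9" --pt "0 0 -0.9" --twist '[0,0,0,0,0]'

```text
time: 27.28
tool_pos: [515.1, 347.0, 111.4]
tcp_rot: [3.141, 0.0, 2.397]
contact_force: [-0.2, -0.3, 0.9]
grip_width: 60.0
finger_force: 0.0
```

arm_command --gripper '[60,60,60,60,60]' --pt "-0.5 0 -0.9" --pt "-0.7 0 -0.5" --pt "-0.5 0 0" --pt "0 0 0" --pt "0 0 0" --twist '[0,0,0,0,0]'

```text
time: 27.9
tool_pos: [545.6, 317.9, 143.5]
tcp_rot: [-3.14, -0.001, 2.396]
contact_force: [-0.3, -0.2, 0.0]
grip_width: 60.0
finger_force: 0.0
```

```bash
python3 -c "
from h import *
snap('wrist','w7')"
```

```text
(no output)
```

View pics/w7.png

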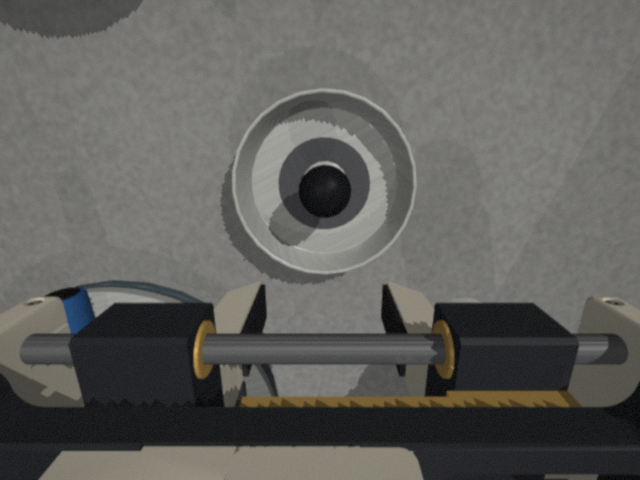

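The stop stands upright at the centre of the dish, ball at (325,191), and the gripper is clear.

```bash
python3 -c "
from plant import *
print(close_job())"
```

```text
the job is handed in; nothing more can be done
None
```

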